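Load a stack of Petri dishes on the shaker and lower the hold-down arm

TASK

Stack the three closed Petri dishes, lids up, in the middle of the shaker's round platform, the largest at the bottom, then the middle one, the smallest on top, all neatly centred. Set the glass down gently, without dropping it, then lower the hold-down arm gently so that its pad rests on the top dish. Leave the other things on the bench where they are.

Things in the scene. Friction and masses are not known exactly. Their poses are not given: they have to be found in the camera images.
- dish_large: closed glass Petri dish (lid taped on, one rigid piece) with cream medium inside; a flat disc 66 mm in diameter and 16 mm high; origin at the centre of its underside, z up through the lid; the largest of the three
- dish_medium: closed glass Petri dish (lid taped on, one rigid piece) with cream medium inside; a flat disc 54 mm in diameter and 15 mm high; origin at the centre of its underside, z up through the lid; the middle-sized of the three
- dish_small: closed glass Petri dish (lid taped on, one rigid piece) with cream medium inside; a flat disc 42 mm in diameter and 14 mm high; origin at the centre of its underside, z up through the lid; the smallest of the three
- shaker: fixed white bench shaker, housing 56 mm high, x -90 to 90, y -180 to 90 mm; on it a round aluminium platform 128 mm across with a black rubber mat 108 mm across, top 70 mm above the table. Origin on the table under the platform's centre. The hold-down arm's bracket (two white cheeks, 40 mm in x, 34 mm in y, top 149 mm above the table) stands at y = -130 mm
- platform (a point): centre of the platform, on top of its rubber mat (70 mm above the table); same axes as shaker
- holddown (a joint): angle of the hold-down arm, a steel bar 12 mm wide on a damped, stiff hinge along the shaker's x through its point (0, -130, 129) mm. 0: level, reaching along the shaker's +y over the platform, its pad just resting on the complete stack (45 mm high); 1.57: straight up; range -0.25 to 1.95. Above about 1 rad it stays where left, below it sinks slowly by its weight
- knob (a point): centre of the black barrel grip across the free end of the hold-down arm: 26 mm long along the shaker's x, 20 mm in diameter, 180 mm from the hinge axis (50 mm past the platform's centre when the arm is down)
- pad (a point): round black rubber pad (24 mm across) under the hold-down arm, 130 mm from the hinge, over the platform's centre when the arm is level; the point is the centre of its pressing face
- jar: small glass jar with white cap, 48 mm across, 55 mm high, among the dishes; bystander; origin under its centre
- lamp: low conical aluminium spirit lamp (unlit), 110 mm across, 70 mm high; bystander
- beaker: glass beaker, 72 mm across, 95 mm high; bystander
- reagent: amber bottle, 66 mm across, 150 mm high; bystander
- rack_block: grey plastic block 60 x 100 x 45 mm; bystander
- wide_dish: open empty glass dish, 94 mm across, 16 mm high; bystander, not one of the three
- forceps: steel forceps, 130 mm long, lying flat; bystander
Mind the look-alikes: they are no part of the job. What is shaped like the dish_small but yellow is not meant. Leave any black or orange look-alike of the dish_large alone.

How it is judged:
At the end, for the whole second after the job is handed in: Large dish on the mat, medium on it, small on top: each flat, lid up (0.1 rad), within 3 mm of its height, at rest, within 10 mm of the platform's centre and 8 mm of the dish beneath; hold-down arm level within 0.05 rad, its pad resting on the small dish (over 0.05 N) (horizontal distance between each of dish_large, dish_medium, dish_small and platform below 0.01 m and z of dish_large in the frame of platform between -0.003 and 0.003 m and angle between each of dish_large, dish_medium, dish_small's own z axis and vertical below 0.1 rad and linear speed of each of dish_large, dish_medium, dish_small below 0.02 m/s and z of dish_medium in the frame of platform between 0.013 and 0.019 m and z of dish_small in the frame of platform between 0.028 and 0.034 m and horizontal distance between dish_medium and dish_large below 0.008 m and horizontal distance between dish_small and dish_medium below 0.008 m and value of joint holddown between -0.05 and 0.05 rad and contact force between shaker and dish_small above 0.05 N); the robot touches nothing.
It fails at once if a dish is dropped from more than about 25 mm, thrown or knocked away (moves faster than 0.7 m/s with no finger on it) ((linear speed of dish_large above 0.7 m/s and contact force between the fingers and dish_large below 0.05 N) or (linear speed of dish_medium above 0.7 m/s and contact force between the fingers and dish_medium below 0.05 N) or (linear speed of dish_small above 0.7 m/s and contact force between the fingers and dish_small below 0.05 N)).
It fails at once if the pad is pressed on the dishes with more than 25 N (contact force between shaker and dish_small above 25 N).
It fails at once if a bystander is shoved more than 30 mm (distance of any of jar, lamp, beaker, reagent, rack_block, wide_dish, forceps from where it was at the start of the episode above 0.03 m).
It also fails if it takes over 69 s, if anything falls off the work surface, if the arm or the gripper's body presses on something with over 40 N, if the wrist force passes 120 N, or if a joint passes its speed limit or range.

ROBOT

A 7-joint arm with a two-finger parallel gripper is mounted at the origin on the work surface. World frame = base frame: x ahead of the robot, y to its left, z up, the work surface at z = 0. Lengths are in m, angles in rad, forces in N, time in s.
With the tool pointing down it reaches from about 0.4 to 0.85 m from the base axis. Payload 10.4 kg.
Tool frame: the origin (TCP) lies at the very end of the fingers, on their centre line; the grasp point (between the pads) lies 19 mm behind it; z points along the fingers, y is the direction in which the jaws open and shut (so a half turn about z gives the same grasp; the last joint's range is limited). The gripper opens to 87 mm and grips with 3 to 60 N. Pads are 19 mm wide; open, the fingers measure 117 mm over their backs; the gripper's body (75 mm by 190 mm) begins 51 mm behind the grasp point.
Start: joints at [-1.215, 0.332, -0.065, 1.46, 0.022, 1.35, -0.088], TCP at [0.231, 0.581, 0.223] pointing down, gripper open.
Joint ranges: [-2.6, 2.6], [-0.5, 2.12], [-1.47, 1.34], [0.16, 2.42], [-1.27, 4.41], [0.06, 2.06], [-2.6, 2.6]. Speed limits (rad/s): [2.22, 2.22, 2.79, 2.79, 3.14, 3.14, 3.14].

INTERFACE

Orientations are given as [roll, pitch, yaw] about the fixed x, y, z axes, in that order (R = Rz(yaw) Ry(pitch) Rx(roll)).
In Python, from workcell import observe, snapshot, sign_off, find_in gives the robot as it stands.
- The arm moves only by the tool carry_out, never from a script. Its argument "plan" is a list of rows, each an object with "dp": the shift along the tool's x, y, z in cm, a list of three; "delta_rot": the turn, a rotation vector about the tool's x, y, z in degrees, a list of three. A call has exactly 10 rows; each row is the pose to reach, as a shift and turn from the pose commanded when the call began, along the tool's axes at that moment; what a row does not reach only later rows make up. A row lasts 1/12 s, in which the tool goes at most 41.7 mm and 7.16 degrees, less where a joint would pass 70% of its speed; a pose out of reach is approached as far as the arm can. A call with a gripper value outside its range is refused whole. "gripper" is the finger opening in cm, from 0 to 8.7, set as the call begins (left out, the last holds). The fingers move at their own pace and stop on an object; "squeeze" is the grip in N (left out, the last holds). Time passes only in rows, so rows that repeat a pose let the fingers close, or fill a call up. It gives the time, the measured TCP pose, the force and the opening at its end, in the units of the state.
- observe(): the state, without advancing time (a new reading comes with each control period).
- snapshot(name): name is "scene" or "top" or "wrist"; returns a dict with "img" (384x512x3 uint8, red, green, blue), "fovy" (degrees; the focal length in pixels is half the picture's height over the tangent of half this angle, whatever the lens; pixels are square), "cx", "cy" (the principal point, pixels), "rvec" (rotation vector, rad) and "tvec" (3), from world to camera coordinates, as OpenCV has them; the wrist camera has in their place "tool_from_camera" (4x4, takes a point from camera to tool coordinates, whose origin is the TCP and whose axes are the flange's). Camera axes: x right, y down, z forward; pixel columns grow to the right and rows downward; lengths in m; the calibration is good to about 2 mm. A picture is of the moment at which its call begins: read the wrist's pose just before it. There is no depth.
- sign_off(): hands the job in, once; it reports no verdict.
Trained networks look in a picture, given as the dict that the camera call returned (one of the last four; its "shot" number tells which), for a name from the list of things; names that differ only in an ending like _2 or _b are one class to them, and where a whole thing is asked for, a point or a joint stands for the part that bears it (a point fixed in the world has none). Each returns a list of dicts, best first, with "score" (0 to 1); they miss things now and then, are a little off and sometimes report something else, mostly with a low value. They report only what shows in the picture. A call takes as long as a camera call. They do not tell look-alikes from the thing itself.
- find_in(picture, thing): "extent" ([centre column, centre row, width, height] in pixels, round what is visible of it).
The state is a dict: "time": time; "joints": joint angles; "dq": joint speeds; "effort": joint torques, N m; "ee_pos": TCP position; "tcp_rot": TCP orientation; "contact_force": force on the tool from outside, world axes, zero at the start; "torque": the same for the moment, N m; "opening": finger opening in m.
Only numpy, scipy, OpenCV 4.12 (cv2) and the standard library are available. Lean on these libraries where they do the work, as an engineer would, in place of code of your own. Each camera call takes 0.05 s, during which the arm holds its last target. There are 200 camera calls.

## Working session

There is one attempt and no reset: what is moved stays moved. The work goes in short steps, Python scripts to look and compute and a tool call to move; the robot and the scene stay as the last step left them, time stands still between calls to the robot, and variables do not carry over. Pictures are saved under pics/ and viewed, about 8 in all and at most 12, crops included, and the job is handed in when it is done.

Besides the shell and the picture viewer there is one more tool, called by a JSON object that holds its "method" and its "body". carry_out: Moves the arm, as the interface text tells. Its arguments: {"type":"object","properties":{"plan":{"type":"array"},"gripper":{"type":"number"},"squeeze":{"type":"number"}},"required":["plan"]}

```bash
mkdir -p pics; ls; python3 - <<'E'
from workcell import observe, snapshot, find_in
import cv2, numpy as np
print(observe())
a=snapshot("scene");b=snapshot("top")
for n,s in(("scene",a),("top",b)):
    cv2.imwrite(f"pics/{n}0.png",s["img"][:,:,::-1])
    print(n,{k:v for k,v in s.items() if k!="img"})
    for t in ["dish_large","dish_medium","dish_small","shaker","knob","pad","jar"]:
        print(t,[(round(d["score"],2),np.round(d["extent"]).tolist()) for d in find_in(s,t)][:5])
E
```

```text
pics
{'time': 0.0, 'joints': array([-1.21461174,  0.33285312, -0.0646812 ,  1.46091745,  0.02159884,
        1.34989307, -0.08851489]), 'dq': array([ 4.08811644e-05, -4.16226144e-04,  3.73326149e-05,  1.38463169e-03,
        5.19334355e-04, -1.01263723e-03, -1.12767422e-03]), 'effort': array([ 2.23263723e-04, -6.23274136e+01,  2.44132429e-02, -3.89899278e+01,
       -6.14714739e-02,  4.00007854e-02,  1.02102972e-04]), 'ee_pos': array([0.2309963 , 0.58034327, 0.22177699]), 'tcp_rot': array([-3.14021863e+00,  6.82821646e-05,  2.76279569e+00]), 'contact_force': array([-0.31644206,  0.37699364,  0.07245814]), 'torque': array([-0.01188992,  0.00063457,  0.00076129]), 'opening': 0.08690206979034212}
scene {'fovy': 48.095904851870856, 'cx': 251.30114701175106, 'cy': 198.56920699259277, 'rvec': array([ 1.82769377,  1.32841063, -0.6835474 ]), 'tvec': array([-0.27748416, -0.17869041,  1.78575567]), 'shot': 1}
dish_large [(0.82, [260.0, 237.0, 16.0, 19.0]), (0.54, [216.0, 260.0, 21.0, 14.0])]
dish_medium [(0.46, [313.0, 230.0, 20.0, 14.0])]
dish_small [(0.58, [258.0, 205.0, 14.0, 14.0]), (0.5, 
[... 231 characters left out ...]
)]
top {'fovy': 45.76919753841514, 'cx': 254.96941404263302, 'cy': 194.08169403771333, 'rvec': array([ 2.15211829, -2.1951021 ,  0.09807469]), 'tvec': array([0.08757868, 0.5593766 , 1.20476917]), 'shot': 2}
dish_large [(0.78, [237.0, 186.0, 23.0, 18.0]), (0.69, [278.0, 188.0, 21.0, 20.0]), (0.58, [293.0, 156.0, 24.0, 22.0])]
dish_medium [(0.52, [174.0, 182.0, 18.0, 20.0]), (0.47, [420.0, 225.0, 43.0, 12.0])]
dish_small [(0.73, [226.0, 277.0, 16.0, 16.0]), (0.67, [221.0, 243.0, 17.0, 14.0]), (0.54, [254.0, 238.0, 14.0, 16.0])]
shaker [(0.65, [376.0, 221.0, 136.0, 86.0])]
knob [(0.69, [420.0, 225.0, 44.0, 12.0])]
pad [(0.63, [419.0, 222.0, 41.0, 11.0])]
jar [(0.87, [171.0, 248.0, 18.0, 20.0])]
```

```bash
python3 - <<'E'
import cv2
a=cv2.imread("pics/top0.png")
cv2.imwrite("pics/top1.png",cv2.resize(a[90:330,130:460],None,fx=2.42,fy=2.42,interpolation=cv2.INTER_CUBIC))
a=cv2.imread("pics/scene0.png")
cv2.imwrite("pics/scene1.png",cv2.resize(a[120:300,80:350],None,fx=2.9,fy=2.9,interpolation=cv2.INTER_CUBIC))
E
```

```text
(no output)
```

View pics/top1.png

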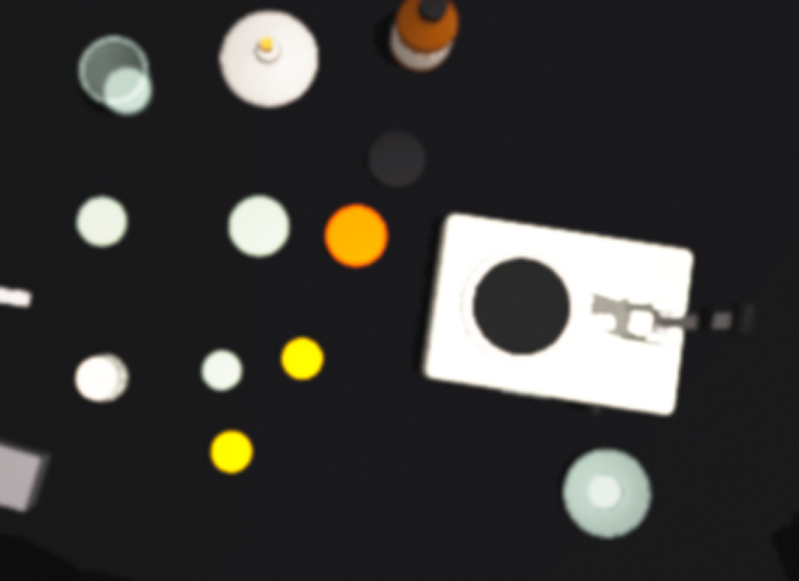

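View pics/scene1.png

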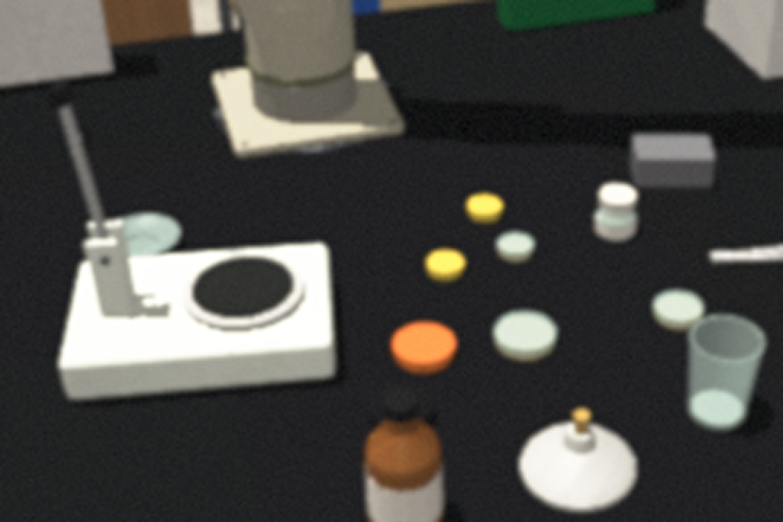

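```bash
cat > h.py <<'E'
import numpy as np, cv2
from scipy.spatial.transform import Rotation as Ro
from workcell import observe, snapshot, find_in
def K(s):
    f=s["img"].shape[0]/2/np.tan(np.radians(s["fovy"])/2); return f
def ray(s,px,st=None):
    d=np.array([(px[0]-s["cx"])/K(s),(px[1]-s["cy"])/K(s),1.])
    if "rvec" in s:
        R=Ro.from_rotvec(s["rvec"]).as_matrix(); return -R.T@s["tvec"],R.T@d
    T=np.eye(4);T[:3,:3]=Ro.from_euler("xyz",st["tcp_rot"]).as_matrix();T[:3,3]=st["ee_pos"]
    T=T@s["tool_from_camera"]; return T[:3,3],T[:3,:3]@d
def hit(s,px,z,st=None):
    o,d=ray(s,px,st); return o+d*(z-o[2])/d[2]
def proj(s,p,st=None):
    if "rvec" in s: c=Ro.from_rotvec(s["rvec"]).as_matrix()@np.array(p)+s["tvec"]
    else:
        T=np.eye(4);T[:3,:3]=Ro.from_euler("xyz",st["tcp_rot"]).as_matrix();T[:3,3]=st["ee_pos"]
        c=(np.linalg.inv(T@s["tool_from_camera"])@np.r_[p,1])[:3]
    return K(s)*c[:2]/c[2]+[s["cx"],s["cy"]]
def go(pos,yaw,st=None):
    "dp cm and z-turn deg to bring TCP to pos, yaw (mod pi), tool down"
    st=st or observe(); R=Ro.from_euler("xyz",st["tcp_rot"])
    dp=R.inv().apply(np.array(pos)-st["ee_pos"])*100
    dy=(yaw-st["tcp_rot"][2]+np.pi/2)%np.pi-np.pi/2
    t=Ro.from_euler("xyz",[np.pi,0,st["tcp_rot"][2]+dy])
    return np.round(dp,2),np.round((R.inv()*t).as_rotvec(degrees=True),1)
E
python3 - <<'E'
from h import *
s=snapshot("top"); im=s["img"].astype(int)
g=im.min(2)>150
n,l,st,c=cv2.connectedComponentsWithStats(g.astype(np.uint8))
for i in range(1,n):
    if st[i,4]>80: print(c[i].round(1),st[i],hit(s,c[i],.015).round(3))
# platform mat: dark blob within shaker
x0,y0,x1,y1=310,175,385,250
m=(im[y0:y1,x0:x1].max(2)<90).astype(np.uint8)
n,l,st,c=cv2.connectedComponentsWithStats(m)
for i in range(1,n):
    if st[i,4]>300: p=c[i]+[x0,y0]; print("mat",p,st[i],hit(s,p,.07))
# shaker corners
sh=(im.min(2)>120).astype(np.uint8); sh[:,:300]=0; sh[260:]=0
cs,_=cv2.findContours(sh,cv2.RETR_EXTERNAL,cv2.CHAIN_APPROX_NONE); c=max(cs,key=cv2.contourArea)
b=cv2.boxPoints(cv2.minAreaRect(c)); print([hit(s,p,.056).round(3).tolist() for p in b])
for p in [(433,222),(430,222),(440,221)]: print("knob?",hit(s,p,.30))
print("small",s["img"][243,222],s["img"][238,254],s["img"][183,237])
E
```

```text
[247.1  26.6] [    0     0   512    59 27659] [1.037 0.089 0.015]
[241. 114.] [ 221   95   40   39 1177] [0.786 0.111 0.015]
[181.9 126.6] [173 118  19  18 276] [0.753 0.275 0.015]
[ 11.9 201.7] [   0  153   32   91 1605] [0.554 0.74  0.015]
[236.5 183. ] [225 171  24  25 460] [0.594 0.126 0.015]
[171.7 181.1] [162 172  20  19 304] [0.602 0.304 0.015]
[363.6 220. ] [ 306  179  110   82 5741] [ 0.485 -0.217  0.015]
[116.5 209.2] [ 94 201  48  15 320] [0.528 0.454 0.015]
[221.1 242.5] [214 235  16  16 194] [0.432 0.171 0.015]
[171.4 245.7] [162 237  20  18 298] [0.426 0.305 0.015]
[125.1 284.3] [105 270  41  30 760] [0.326 0.429 0.015]
[380.2 293.3] [364 277  34  34 905] [ 0.289 -0.253  0.015]
[496.1 303.1] [472 288  40  33 856] [ 0.257 -0.561  0.015]
[502.9 361.4] [492 350  20  26 385] [ 0.106 -0.568  0.015]
[302.5 370.3] [ 257  361   74   23 1157] [ 0.093 -0.039  0.015]
mat [352.41156463 179.34183673] [  0   0  75  25 588] [ 0.59055092 -0.17895554  0.07      ]
mat [345.03856041 216.14481577] [  16   22   39   39 1167] [ 0.49480363 -0.15606155  0.07      ]
[[1.091, -0.058, 0.056], [1.079, -0.636, 0.056], [0.929, -0.625, 0.056], [0.94, -0.053, 0.056]]
knob? [ 0.46991546 -0.29383497  0.3       ]
knob? [ 0.47003885 -0.28758384  0.3       ]
knob? [ 0.47170908 -0.30853864  0.3       ]
small [246 249 240] [255 253   0] [243 247 236]
```

```bash
python3 - <<'E'
from h import *
print(go([.594,.126,.17],1.424))
E
```

```text
(array([-50.53, -28.83,   5.26]), array([ 0. , -0. , 76.7]))
```

Candidates in the top view: dish_large is the cream disc at (237,183), not the orange (277,187), the black (294,156) or the wide dish (380,293). dish_medium is the cream disc at (172,181), not the jar cap (172,247). dish_small is the cream disc at (222,243), not the yellow ones at (254,238) and (226,277).

{"method": "carry_out", "body": {"plan": [{"dp": [-3,-1.7,0.3],"delta_rot": [0,0,5]},{"dp": [-6,-3.4,0.6],"delta_rot": [0,0,10]},{"dp": [-9.5,-5.4,1],"delta_rot": [0,0,15]},{"dp": [-13,-7.4,1.4],"delta_rot": [0,0,20]},{"dp": [-16.5,-9.4,1.8],"delta_rot": [0,0,25]},{"dp": [-20,-11.4,2.2],"delta_rot": [0,0,30]},{"dp": [-23.5,-13.4,2.6],"delta_rot": [0,0,35]},{"dp": [-27,-15.4,3],"delta_rot": [0,0,40]},{"dp": [-30.5,-17.4,3.4],"delta_rot": [0,0,45]},{"dp": [-34,-19.4,3.5],"delta_rot": [0,0,50]}], "gripper": 8.7}}

```text
time: 1.68
ee_pos: [0.476, 0.2729, 0.1873]
tcp_rot: [-3.142, -0.0, 1.886]
contact_force: [1.3, 1.2, 0.8]
opening: 0.0873
```

```bash
python3 - <<'E'
from h import *
s=observe();print(s["time"],s["ee_pos"],s["tcp_rot"],s["joints"].round(2));print(go([.594,.126,.17],1.424))
E
```

```text
1.6833 [0.47600064 0.27289602 0.187256  ] [-3.14151149e+00 -1.32862973e-04  1.88596771e+00] [-0.83  0.18  0.26  1.73 -0.05  1.24 -0.25]
(array([-17.62,   6.67,   1.72]), array([-0. , -0. , 26.5]))
```

{"method": "carry_out", "body": {"plan": [{"dp": [-3,1.1,0.3],"delta_rot": [0,0,5]},{"dp": [-6,2.3,0.6],"delta_rot": [0,0,10]},{"dp": [-9,3.4,0.9],"delta_rot": [0,0,15]},{"dp": [-12,4.5,1.2],"delta_rot": [0,0,20]},{"dp": [-14.5,5.5,1.5],"delta_rot": [0,0,24]},{"dp": [-16.5,6.2,1.7],"delta_rot": [0,0,26.5]},{"dp": [-17.6,6.7,1.7],"delta_rot": [0,0,26.5]},{"dp": [-17.6,6.7,1.7],"delta_rot": [0,0,26.5]},{"dp": [-17.6,6.7,1.7],"delta_rot": [0,0,26.5]},{"dp": [-17.6,6.7,1.7],"delta_rot": [0,0,26.5]}]}}

```text
time: 2.52
ee_pos: [0.5935, 0.1305, 0.1706]
tcp_rot: [-3.141, -0.001, 1.431]
contact_force: [-0.3, -0.3, -0.2]
opening: 0.0869
```

```bash
python3 - <<'E'
from h import *
st=observe();s=snapshot("wrist");print(st["time"],st["ee_pos"],st["tcp_rot"],s["tool_from_camera"].round(3).tolist(),s["fovy"])
im=s["img"].copy(); print(proj(s,[.594,.126,.016],st))
g=(s["img"].min(2)>150).astype(np.uint8)
n,l,q,c=cv2.connectedComponentsWithStats(g)
for i in range(1,n):
    if q[i,4]>500: print(c[i].round(1),q[i],hit(s,c[i],.016,st).round(4))
cv2.imwrite("pics/w1.png",im[:,:,::-1])
E
```

```text
2.5167 [0.59349634 0.13049427 0.17061154] [-3.14112209e+00 -9.18526586e-04  1.43067256e+00] [[-0.0, -0.96, -0.28, 0.076], [1.0, -0.001, 0.001, 0.001], [-0.001, -0.28, 0.96, -0.163], [0.0, 0.0, 0.0, 1.0]] 58.38022198022408
[251.11447836 183.38868701]
[414.1   8.2] [388   0  55  21 854] [0.749  0.2555 0.016 ]
[33.2 28.5] [  7   3  45  39 542] [0.431 0.285 0.016]
[450.9 167.2] [ 396  113  115  111 8853] [0.7821 0.1152 0.016 ]
[ 75.7 162.9] [  54  142   44   43 1454] [0.4342 0.1685 0.016 ]
[251.8 184.9] [ 218  152   69   67 3550] [0.5944 0.1244 0.016 ]
```

View pics/w1.png

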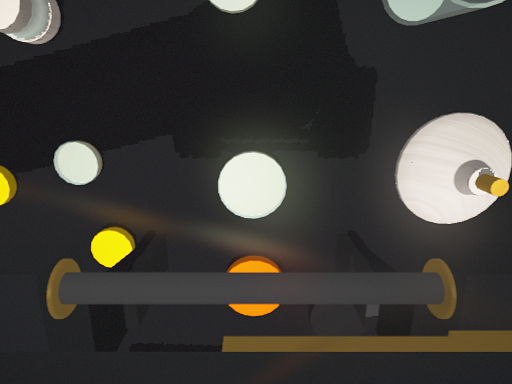

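```bash
python3 - <<'E'
from h import *
print(observe()["ee_pos"],go([.594,.1245,.004],1.424))
E
```

```text
[0.59344849 0.13061082 0.17065931] (array([-0.61,  0.15, 16.67]), array([-0. , -0.1,  0.4]))
```

{"method": "carry_out", "body": {"plan": [{"dp": [-0.3,0.1,2],"delta_rot": [0,0,0.4]},{"dp": [-0.6,0.15,5],"delta_rot": [0,0,0.4]},{"dp": [-0.6,0.15,8],"delta_rot": [0,0,0.4]},{"dp": [-0.6,0.15,11],"delta_rot": [0,0,0.4]},{"dp": [-0.6,0.15,13.5],"delta_rot": [0,0,0.4]},{"dp": [-0.6,0.15,15],"delta_rot": [0,0,0.4]},{"dp": [-0.6,0.15,16],"delta_rot": [0,0,0.4]},{"dp": [-0.6,0.15,16.3],"delta_rot": [0,0,0.4]},{"dp": [-0.6,0.15,16.3],"delta_rot": [0,0,0.4]},{"dp": [-0.6,0.15,16.3],"delta_rot": [0,0,0.4]}]}}

```text
time: 3.4
ee_pos: [0.5954, 0.1231, 0.0087]
tcp_rot: [3.14, -0.001, 1.421]
contact_force: [-0.7, -0.2, 0.6]
opening: 0.0869
```

{"method": "carry_out", "body": {"plan": [{"dp": [0,0,0.4],"delta_rot": [0,0,0]},{"dp": [0,0,0.4],"delta_rot": [0,0,0]},{"dp": [0,0,0.4],"delta_rot": [0,0,0]},{"dp": [0,0,0.4],"delta_rot": [0,0,0]},{"dp": [0,0,0.4],"delta_rot": [0,0,0]},{"dp": [0,0,0.4],"delta_rot": [0,0,0]},{"dp": [0,0,0.4],"delta_rot": [0,0,0]},{"dp": [0,0,0.4],"delta_rot": [0,0,0]},{"dp": [0,0,0.4],"delta_rot": [0,0,0]},{"dp": [0,0,0.4],"delta_rot": [0,0,0]}], "gripper": 0, "squeeze": 15}}

```text
time: 4.23
ee_pos: [0.5949, 0.1226, 0.0039]
tcp_rot: [3.141, -0.0, 1.421]
contact_force: [-1.3, -0.4, 5.5]
opening: 0.0657
```

```bash
python3 - <<'E'
from h import *
print(go([.495,-.156,.14],1.424))
E
```

```text
(array([-29.04,  -5.71, -13.62]), array([ 0. , -0. , -0.2]))
```

{"method": "carry_out", "body": {"plan": [{"dp": [0,0,-1],"delta_rot": [0,0,0]},{"dp": [0,0,-3],"delta_rot": [0,0,0]},{"dp": [0,0,-5.5],"delta_rot": [0,0,0]},{"dp": [-1,-0.2,-8],"delta_rot": [0,0,0]},{"dp": [-3,-0.6,-10.5],"delta_rot": [0,0,0]},{"dp": [-5.5,-1.1,-12.5],"delta_rot": [0,0,0]},{"dp": [-8.5,-1.7,-13.6],"delta_rot": [0,0,0]},{"dp": [-11.5,-2.3,-13.6],"delta_rot": [0,0,0]},{"dp": [-14.5,-2.9,-13.6],"delta_rot": [0,0,0]},{"dp": [-17.5,-3.5,-13.6],"delta_rot": [0,0,0]}]}}

```text
time: 5.07
ee_pos: [0.5334, -0.0466, 0.1403]
tcp_rot: [3.141, -0.001, 1.421]
contact_force: [0.5, 0.8, -0.5]
opening: 0.0655
```

```bash
python3 - <<'E'
from h import *
st=observe();s=snapshot("wrist");print(st["ee_pos"],st["opening"],go([.495,-.156,.14],1.424,st))
print(proj(s,[.495,-.156,.07],st))
im=s["img"].copy()
cv2.imwrite("pics/w2.png",im[:,:,::-1])
E
```

```text
[ 0.53335477 -0.04661855  0.14025012] 0.06552276851459826 (array([-11.39,  -2.16,   0.02]), array([ 0. , -0. , -0.2]))
[222.94475512 341.03206154]
```

View pics/w2.png

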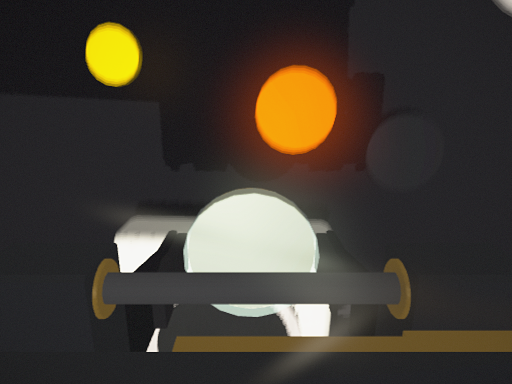

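```bash
python3 - <<'E'
from h import *
st=observe();w=snapshot("wrist");s=snapshot("scene")
print(hit(s,(163.8,219.3),.07), hit(w,(251.5,252),st["ee_pos"][2]+.008,st)-st["ee_pos"])
im=s["img"].astype(int); m=(im.max(2)<90).astype(np.uint8)
n,l,q,c=cv2.connectedComponentsWithStats(m)
i=l[219,160]; print(c[i],q[i],hit(s,c[i],.07))
print(go([.495,-.156,.14],1.424))
E
```

```text
[ 0.50445138 -0.1569285   0.07      ] [0.00150501 0.00185422 0.008     ]
[163.23529412 218.59607843] [147 209  33  20 510] [ 0.50039741 -0.15801513  0.07      ]
(array([-11.26,  -2.12,   0.02]), array([ 0. , -0. , -0.5]))
```

{"method": "carry_out", "body": {"plan": [{"dp": [-2.5,-0.4,0],"delta_rot": [0,0,0]},{"dp": [-5.5,-0.9,0],"delta_rot": [0,0,0]},{"dp": [-8.5,-1.5,0],"delta_rot": [0,0,0]},{"dp": [-10.5,-1.9,0],"delta_rot": [0,0,0]},{"dp": [-11.4,-2,0.5],"delta_rot": [0,0,0]},{"dp": [-11.4,-2,1.8],"delta_rot": [0,0,0]},{"dp": [-11.4,-2,3.3],"delta_rot": [0,0,0]},{"dp": [-11.4,-2,4.6],"delta_rot": [0,0,0]},{"dp": [-11.4,-2,5.2],"delta_rot": [0,0,0]},{"dp": [-11.4,-2,5.4],"delta_rot": [0,0,0]}]}}

```text
time: 6.05
ee_pos: [0.497, -0.1537, 0.0843]
tcp_rot: [-3.14, -0.0, 1.422]
contact_force: [0.5, 0.7, -0.1]
opening: 0.0657
```

```bash
python3 - <<'E'
from h import *
print(observe()["ee_pos"],go([.496,-.158,.074],1.424))
E
```

```text
[ 0.49697624 -0.15371507  0.08432422] (array([-0.44, -0.03,  1.03]), array([-0.1, -0. , -0.1]))
```

{"method": "carry_out", "body": {"plan": [{"dp": [-0.25,0,0.2],"delta_rot": [0,0,0]},{"dp": [-0.25,0,0.4],"delta_rot": [0,0,0]},{"dp": [-0.25,0,0.6],"delta_rot": [0,0,0]},{"dp": [-0.25,0,0.7],"delta_rot": [0,0,0]},{"dp": [-0.25,0,0.8],"delta_rot": [0,0,0]},{"dp": [-0.25,0,0.9],"delta_rot": [0,0,0]},{"dp": [-0.25,0,0.95],"delta_rot": [0,0,0]},{"dp": [-0.25,0,1.0],"delta_rot": [0,0,0]},{"dp": [-0.25,0,1.0],"delta_rot": [0,0,0]},{"dp": [-0.25,0,1.0],"delta_rot": [0,0,0]}]}}

```text
time: 6.88
ee_pos: [0.4968, -0.1575, 0.0755]
tcp_rot: [3.142, -0.0, 1.421]
contact_force: [-0.7, 0.6, -0.8]
opening: 0.0656
```

{"method": "carry_out", "body": {"plan": [{"dp": [0,0,0.1],"delta_rot": [0,0,0]},{"dp": [0,0,0.15],"delta_rot": [0,0,0]},{"dp": [0,0,0.2],"delta_rot": [0,0,0]},{"dp": [0,0,0.2],"delta_rot": [0,0,0]},{"dp": [0,0,0.2],"delta_rot": [0,0,0]},{"dp": [0,0,0.2],"delta_rot": [0,0,0]},{"dp": [0,0,0.2],"delta_rot": [0,0,0]},{"dp": [0,0,0.2],"delta_rot": [0,0,0]},{"dp": [0,0,0.2],"delta_rot": [0,0,0]},{"dp": [0,0,0.2],"delta_rot": [0,0,0]}]}}

```text
time: 7.72
ee_pos: [0.4968, -0.1575, 0.0738]
tcp_rot: [-3.142, -0.0, 1.421]
contact_force: [-2.3, 0.2, 5.7]
opening: 0.066
```

{"method": "carry_out", "body": {"plan": [{"dp": [0,0,0],"delta_rot": [0,0,0]},{"dp": [0,0,0],"delta_rot": [0,0,0]},{"dp": [0,0,0],"delta_rot": [0,0,0]},{"dp": [0,0,0],"delta_rot": [0,0,0]},{"dp": [0,0,-0.5],"delta_rot": [0,0,0]},{"dp": [0,0,-1.5],"delta_rot": [0,0,0]},{"dp": [0,0,-3.5],"delta_rot": [0,0,0]},{"dp": [0,0,-6],"delta_rot": [0,0,0]},{"dp": [0,0,-8.5],"delta_rot": [0,0,0]},{"dp": [0,0,-10],"delta_rot": [0,0,0]}], "gripper": 8.7}}

```text
time: 8.55
ee_pos: [0.4976, -0.158, 0.177]
tcp_rot: [3.138, -0.0, 1.42]
contact_force: [1.2, -0.4, -0.1]
opening: 0.087
```

```bash
python3 - <<'E'
from h import *
print(observe()["ee_pos"],go([.602,.304,.17],2.0))
E
```

```text
[ 0.49760593 -0.15800089  0.17700744] (array([47.24,  3.38,  0.72]), array([  0.2,   0. , -33.2]))
```

```bash
python3 - <<'E'
from h import *
st=observe();s=snapshot("wrist");im=s["img"]
cv2.imwrite("pics/w3.png",im[:,:,::-1])
print(proj(s,[.4968,-.1575,.086],st),proj(s,[.496,-.157,.07],st))
E
```

```text
[248.13325328 197.65474023] [247.14422806 191.59040389]
```

View pics/w3.png

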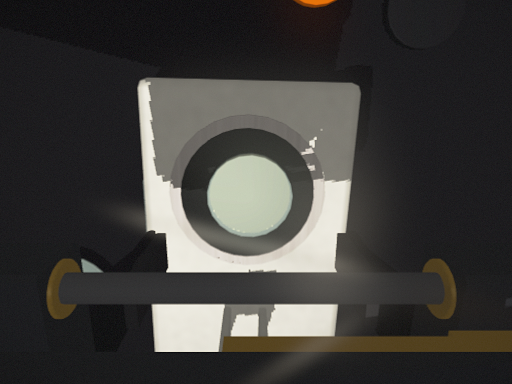

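```bash
python3 - <<'E'
from h import *
import workcell
st=observe();s=snapshot("wrist");im=s["img"].astype(int)
x=im[100:270,160:340]
# fit ellipses: dish (bright greenish) and mat (dark incl. dish)
g=cv2.cvtColor(s["img"],cv2.COLOR_RGB2HSV)
m=np.zeros(im.shape[:2],np.uint8)
d=((im[:,:,1]>120)).astype(np.uint8)
n,l,q,c=cv2.connectedComponentsWithStats(d); i=l[195,250]; print("dish",c[i],q[i],hit(s,c[i],.085,st))
def edge(z,r0,r1,c0):
    P=[];gr=cv2.GaussianBlur(s["img"],(3,3),0).astype(float).sum(2)
    for a in np.radians(np.r_[150:390:6]):   # upper and sides
        rr=np.arange(r0,r1,.0005)
        pts=np.array([proj(s,[c0[0]+r*np.cos(a),c0[1]+r*np.sin(a),z],st) for r in rr])
        v=cv2.remap(gr.astype(np.float32),pts[:,0].astype(np.float32).reshape(1,-1),pts[:,1].astype(np.float32).reshape(1,-1),1)[0]
        k=np.argmax(np.gradient(v)); P.append([c0[0]+rr[k]*np.cos(a),c0[1]+rr[k]*np.sin(a)])
    P=np.array(P);r=np.hypot(*(P-c0).T)
    A=np.c_[2*P,np.ones(len(P))]
    for _ in range(4):
        x=np.linalg.lstsq(A,(P**2).sum(1),rcond=None)[0];R=np.sqrt(x[2]+x[:2]@x[:2]);e=abs(np.hypot(*(P-x[:2]).T)-R)
        k=e<max(.0015,np.median(e)*2);P=P[k];A=A[k]
    return x[:2],R,len(P)
print("mat",edge(.07,.045,.06,np.array([.496,-.157])))
print(go([.602,.304,.17],2.0,st))
E
```

```text
dish [247.65196262 194.22841121] [ 206  154   85   81 5350] [ 0.49813434 -0.15588823  0.085     ]
mat (array([ 0.49556123, -0.15974802]), np.float64(0.05381765673759886), 39)
(array([47.25,  3.26,  0.96]), array([  0.4,   0.1, -33.2]))
```

{"method": "carry_out", "body": {"plan": [{"dp": [2,0.1,0],"delta_rot": [0,0,0]},{"dp": [5,0.3,0],"delta_rot": [0,0,-2]},{"dp": [8.5,0.6,0],"delta_rot": [0,0,-4]},{"dp": [12.3,0.9,0.1],"delta_rot": [0,0,-7]},{"dp": [16.2,1.2,0.2],"delta_rot": [0,0,-10]},{"dp": [20,1.4,0.3],"delta_rot": [0,0,-13]},{"dp": [24,1.7,0.4],"delta_rot": [0,0,-16]},{"dp": [28,2,0.5],"delta_rot": [0,0,-19]},{"dp": [32,2.3,0.6],"delta_rot": [0,0,-22]},{"dp": [36,2.6,0.7],"delta_rot": [0,0,-25]}]}}

```text
time: 9.48
ee_pos: [0.5762, 0.1965, 0.1663]
tcp_rot: [-3.141, -0.0, 1.86]
contact_force: [1.2, -0.4, 1.6]
opening: 0.0868
```

```bash
python3 - <<'E'
from h import *
print(observe()["ee_pos"],go([.602,.304,.17],2.0))
E
```

```text
[0.57619132 0.19649873 0.16629774] (array([ 9.57,  5.53, -0.37]), array([-0., -0., -8.]))
```

{"method": "carry_out", "body": {"plan": [{"dp": [3,1.7,0],"delta_rot": [0,0,-4]},{"dp": [6,3.4,0],"delta_rot": [0,0,-8]},{"dp": [8.3,4.8,0],"delta_rot": [0,0,-8]},{"dp": [9.4,5.5,0],"delta_rot": [0,0,-8]},{"dp": [9.4,5.5,0],"delta_rot": [0,0,-8]},{"dp": [9.4,5.5,0],"delta_rot": [0,0,-8]},{"dp": [9.4,5.5,0],"delta_rot": [0,0,-8]},{"dp": [9.4,5.5,0],"delta_rot": [0,0,-8]},{"dp": [9.4,5.5,0],"delta_rot": [0,0,-8]},{"dp": [9.4,5.5,0],"delta_rot": [0,0,-8]}]}}

```text
time: 10.32
ee_pos: [0.6027, 0.2994, 0.1669]
tcp_rot: [3.141, -0.0, 1.996]
contact_force: [0.5, -0.7, 0.6]
opening: 0.0871
```

```bash
cat >> h.py <<'E'
def blobs(s,st,z,near):
    g=(s["img"].min(2)>140).astype(np.uint8); n,l,q,c=cv2.connectedComponentsWithStats(g)
    for i in range(1,n):
        if q[i,4]>300:
            p=hit(s,c[i],z,st)
            if np.hypot(*(p-near)[:2])<.05: print(c[i].round(1),q[i],p.round(4),s["img"][int(c[i][1]),int(c[i][0])])
E
python3 - <<'E'
from h import *
st=observe();s=snapshot("wrist");print(st["ee_pos"])
blobs(s,st,.013,np.array([.602,.304,0]));print(go([.602,.304,.004],2.0,st))
E
```

```text
[0.60269881 0.29943905 0.16688589]
[251.8 176.2] [ 223  148   58   57 2606] [0.6031 0.302  0.013 ] [247 247 247]
(array([ 0.44,  0.12, 16.29]), array([ 0. , -0. , -0.3]))
```

{"method": "carry_out", "body": {"plan": [{"dp": [0.2,0.1,2],"delta_rot": [0,0,0]},{"dp": [0.2,0.1,5],"delta_rot": [0,0,0]},{"dp": [0.2,0.1,8],"delta_rot": [0,0,0]},{"dp": [0.2,0.1,11],"delta_rot": [0,0,0]},{"dp": [0.2,0.1,13.5],"delta_rot": [0,0,0]},{"dp": [0.2,0.1,15],"delta_rot": [0,0,0]},{"dp": [0.2,0.1,15.9],"delta_rot": [0,0,0]},{"dp": [0.2,0.1,16.1],"delta_rot": [0,0,0]},{"dp": [0.2,0.1,16.1],"delta_rot": [0,0,0]},{"dp": [0.2,0.1,16.1],"delta_rot": [0,0,0]}]}}

```text
time: 11.2
ee_pos: [0.6035, 0.3029, 0.007]
tcp_rot: [3.14, -0.0, 1.996]
contact_force: [0.0, 0.9, 0.2]
opening: 0.0871
```

{"method": "carry_out", "body": {"plan": [{"dp": [0,0,0.3],"delta_rot": [0,0,0]},{"dp": [0,0,0.3],"delta_rot": [0,0,0]},{"dp": [0,0,0.3],"delta_rot": [0,0,0]},{"dp": [0,0,0.3],"delta_rot": [0,0,0]},{"dp": [0,0,0.3],"delta_rot": [0,0,0]},{"dp": [0,0,0.3],"delta_rot": [0,0,0]},{"dp": [0,0,0.3],"delta_rot": [0,0,0]},{"dp": [0,0,0.3],"delta_rot": [0,0,0]},{"dp": [0,0,0.3],"delta_rot": [0,0,0]},{"dp": [0,0,0.3],"delta_rot": [0,0,0]}], "gripper": 0}}

```text
time: 12.03
ee_pos: [0.6027, 0.3026, 0.0027]
tcp_rot: [3.141, -0.0, 1.997]
contact_force: [-1.1, -0.3, 2.4]
opening: 0.0534
```

```bash
python3 - <<'E'
from h import *
print(go([.4965,-.158,.15],1.424))
E
```

```text
(array([-37.56, -28.7 , -14.74]), array([ 0. , -0. , 32.8]))
```

{"method": "carry_out", "body": {"plan": [{"dp": [0,0,-1],"delta_rot": [0,0,0]},{"dp": [0,0,-3],"delta_rot": [0,0,0]},{"dp": [0,0,-6],"delta_rot": [0,0,0]},{"dp": [-1,-0.8,-9],"delta_rot": [0,0,1]},{"dp": [-3,-2.3,-11.5],"delta_rot": [0,0,3]},{"dp": [-5.5,-4.2,-13.5],"delta_rot": [0,0,6]},{"dp": [-8,-6.1,-14.5],"delta_rot": [0,0,9]},{"dp": [-11,-8.4,-14.7],"delta_rot": [0,0,12]},{"dp": [-14,-10.7,-14.7],"delta_rot": [0,0,15]},{"dp": [-17,-13,-14.7],"delta_rot": [0,0,18]}]}}

```text
time: 12.87
ee_pos: [0.554, 0.0924, 0.1506]
tcp_rot: [3.14, -0.001, 1.68]
contact_force: [0.4, -0.4, -0.3]
opening: 0.0534
```

```bash
python3 - <<'E'
from h import *
print(observe()["ee_pos"],go([.4965,-.158,.15],1.424))
E
```

```text
[0.55400098 0.09244999 0.15058227] (array([-24.27,  -8.44,   0.03]), array([ 0.1, -0.1, 14.7]))
```

{"method": "carry_out", "body": {"plan": [{"dp": [-3.5,-1.2,0],"delta_rot": [0,0,3]},{"dp": [-7,-2.4,0],"delta_rot": [0,0,6]},{"dp": [-10.5,-3.7,0],"delta_rot": [0,0,9]},{"dp": [-14,-4.9,0],"delta_rot": [0,0,12]},{"dp": [-17.5,-6.1,0],"delta_rot": [0,0,14]},{"dp": [-20.5,-7.1,0],"delta_rot": [0,0,14.7]},{"dp": [-22.8,-7.9,0],"delta_rot": [0,0,14.7]},{"dp": [-24,-8.3,0],"delta_rot": [0,0,14.7]},{"dp": [-24.1,-8.4,0],"delta_rot": [0,0,14.7]},{"dp": [-24.1,-8.4,0],"delta_rot": [0,0,14.7]}]}}

```text
time: 13.7
ee_pos: [0.4977, -0.1552, 0.15]
tcp_rot: [3.141, -0.001, 1.424]
contact_force: [0.4, 1.0, -0.5]
opening: 0.0534
```

```bash
python3 - <<'E'
from h import *
print(observe()["ee_pos"],go([.4965,-.158,.0887],1.424))
E
```

```text
[ 0.49768167 -0.15518721  0.14997839] (array([-0.3 , -0.08,  6.13]), array([ 0., -0.,  0.]))
```

{"method": "carry_out", "body": {"plan": [{"dp": [-0.15,-0.1,1],"delta_rot": [0,0,0]},{"dp": [-0.15,-0.1,2.3],"delta_rot": [0,0,0]},{"dp": [-0.15,-0.1,3.5],"delta_rot": [0,0,0]},{"dp": [-0.15,-0.1,4.4],"delta_rot": [0,0,0]},{"dp": [-0.15,-0.1,5],"delta_rot": [0,0,0]},{"dp": [-0.15,-0.1,5.4],"delta_rot": [0,0,0]},{"dp": [-0.15,-0.1,5.6],"delta_rot": [0,0,0]},{"dp": [-0.15,-0.1,5.8],"delta_rot": [0,0,0]},{"dp": [-0.15,-0.1,5.9],"delta_rot": [0,0,0]},{"dp": [-0.15,-0.1,5.9],"delta_rot": [0,0,0]}]}}

```text
time: 14.53
ee_pos: [0.4968, -0.1562, 0.0907]
tcp_rot: [3.141, -0.0, 1.426]
contact_force: [0.8, 1.0, -0.6]
opening: 0.0533
```

{"method": "carry_out", "body": {"plan": [{"dp": [-0.1,0,0.1],"delta_rot": [0,0,0]},{"dp": [-0.1,0,0.15],"delta_rot": [0,0,0]},{"dp": [-0.1,0,0.2],"delta_rot": [0,0,0]},{"dp": [-0.1,0,0.22],"delta_rot": [0,0,0]},{"dp": [-0.1,0,0.25],"delta_rot": [0,0,0]},{"dp": [-0.1,0,0.25],"delta_rot": [0,0,0]},{"dp": [-0.1,0,0.25],"delta_rot": [0,0,0]},{"dp": [-0.1,0,0.25],"delta_rot": [0,0,0]},{"dp": [-0.1,0,0.25],"delta_rot": [0,0,0]},{"dp": [-0.1,0,0.25],"delta_rot": [0,0,0]}]}}

```text
time: 15.37
ee_pos: [0.4966, -0.1573, 0.0886]
tcp_rot: [3.141, -0.0, 1.426]
contact_force: [-2.6, 0.3, 5.7]
opening: 0.0533
```

{"method": "carry_out", "body": {"plan": [{"dp": [0,0,0],"delta_rot": [0,0,0]},{"dp": [0,0,0],"delta_rot": [0,0,0]},{"dp": [0,0,0],"delta_rot": [0,0,0]},{"dp": [0,0,0],"delta_rot": [0,0,0]},{"dp": [0,0,-0.5],"delta_rot": [0,0,0]},{"dp": [0,0,-1.5],"delta_rot": [0,0,0]},{"dp": [0,0,-3.5],"delta_rot": [0,0,0]},{"dp": [0,0,-6],"delta_rot": [0,0,0]},{"dp": [0,0,-8.5],"delta_rot": [0,0,0]},{"dp": [0,0,-9],"delta_rot": [0,0,0]}], "gripper": 8.7}}

```text
time: 16.2
ee_pos: [0.4983, -0.158, 0.1828]
tcp_rot: [3.136, -0.001, 1.425]
contact_force: [0.3, 0.4, 0.1]
opening: 0.0867
```

```bash
python3 - <<'E'
from h import *
st=observe();s=snapshot("wrist");print(st["ee_pos"],go([.434,.169,.17],1.8,st))
im=s["img"]; cv2.imwrite("pics/w4.png",cv2.resize(im[90:290,130:370,::-1],None,fx=2.5,fy=2.5))
g=(im[:,:,1]>100).astype(np.uint8)
for n,c,r,z in(("med",[.4966,-.1573],.027,.101),("lg",[.498,-.156],.033,.086)): print(n,proj(s,c+[z],st))
E
```

```text
[ 0.49831738 -0.15795978  0.18281385] (array([ 31.42, -11.11,   1.23]), array([  0.3,   0. , -21.5]))
med [246.55398642 201.17806408]
lg [248.17648357 193.70828901]
```

View pics/w4.png

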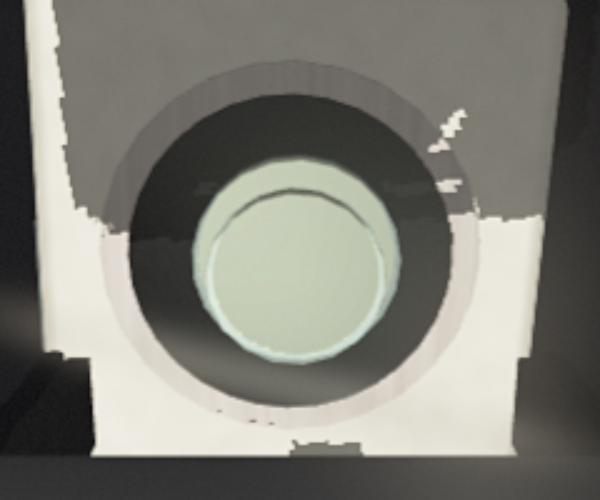

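{"method": "carry_out", "body": {"plan": [{"dp": [2,-0.7,0],"delta_rot": [0,0,-2]},{"dp": [5,-1.8,0],"delta_rot": [0,0,-5]},{"dp": [8.5,-3,0.1],"delta_rot": [0,0,-8]},{"dp": [12,-4.2,0.2],"delta_rot": [0,0,-11]},{"dp": [15.5,-5.5,0.4],"delta_rot": [0,0,-14]},{"dp": [19,-6.7,0.6],"delta_rot": [0,0,-17]},{"dp": [22.5,-8,0.8],"delta_rot": [0,0,-20]},{"dp": [26,-9.2,1],"delta_rot": [0,0,-23]},{"dp": [29,-10.3,1.2],"delta_rot": [0,0,-26]},{"dp": [31,-11,1.2],"delta_rot": [0,0,-27]}], "gripper": 6.6}}

```text
time: 17.08
ee_pos: [0.4308, 0.1686, 0.1654]
tcp_rot: [-3.141, -0.001, 1.903]
contact_force: [0.6, 0.0, 0.5]
opening: 0.0661
```

```bash
python3 - <<'E'
from h import *
st=observe();s=snapshot("wrist");print(st["ee_pos"])
blobs(s,st,.012,np.array([.434,.169,0]));print(go([.434,.169,.004],1.9,st))
E
```

```text
[0.43076365 0.16855479 0.16539865]
[252.5 178. ] [ 230  155   46   47 1699] [0.4324 0.1698 0.012 ] [247 247 247]
(array([-0.07,  0.34, 16.14]), array([-0.1, -0. ,  0.2]))
```

{"method": "carry_out", "body": {"plan": [{"dp": [0.05,0.2,2],"delta_rot": [0,0,0]},{"dp": [0.05,0.2,5],"delta_rot": [0,0,0]},{"dp": [0.05,0.2,8],"delta_rot": [0,0,0]},{"dp": [0.05,0.2,11],"delta_rot": [0,0,0]},{"dp": [0.05,0.2,13.5],"delta_rot": [0,0,0]},{"dp": [0.05,0.2,15],"delta_rot": [0,0,0]},{"dp": [0.05,0.2,15.7],"delta_rot": [0,0,0]},{"dp": [0.05,0.2,15.9],"delta_rot": [0,0,0]},{"dp": [0.05,0.2,15.9],"delta_rot": [0,0,0]},{"dp": [0.05,0.2,15.9],"delta_rot": [0,0,0]}]}}

```text
time: 17.97
ee_pos: [0.4348, 0.1668, 0.008]
tcp_rot: [3.14, -0.0, 1.897]
contact_force: [1.6, 0.7, 0.0]
opening: 0.066
```

{"method": "carry_out", "body": {"plan": [{"dp": [0.3,-0.1,0.4],"delta_rot": [0,0,0]},{"dp": [0.3,-0.1,0.4],"delta_rot": [0,0,0]},{"dp": [0.3,-0.1,0.4],"delta_rot": [0,0,0]},{"dp": [0.3,-0.1,0.4],"delta_rot": [0,0,0]},{"dp": [0.3,-0.1,0.4],"delta_rot": [0,0,0]},{"dp": [0.3,-0.1,0.4],"delta_rot": [0,0,0]},{"dp": [0.3,-0.1,0.4],"delta_rot": [0,0,0]},{"dp": [0.3,-0.1,0.4],"delta_rot": [0,0,0]},{"dp": [0.3,-0.1,0.4],"delta_rot": [0,0,0]},{"dp": [0.3,-0.1,0.4],"delta_rot": [0,0,0]}], "gripper": 0}}

```text
time: 18.8
ee_pos: [0.4324, 0.1692, 0.0032]
tcp_rot: [3.141, -0.0, 1.897]
contact_force: [-1.4, -0.3, 6.0]
opening: 0.0412
```

```bash
python3 - <<'E'
from h import *
print(go([.497,-.158,.165],1.424))
E
```

```text
(array([-33.06,  -4.36, -16.18]), array([ 0. , -0. , 27.1]))
```

{"method": "carry_out", "body": {"plan": [{"dp": [0,0,-1],"delta_rot": [0,0,0]},{"dp": [0,0,-3],"delta_rot": [0,0,0]},{"dp": [0,0,-6],"delta_rot": [0,0,0]},{"dp": [-1,-0.1,-9],"delta_rot": [0,0,1]},{"dp": [-3,-0.4,-12],"delta_rot": [0,0,3]},{"dp": [-5.5,-0.7,-14.5],"delta_rot": [0,0,6]},{"dp": [-8,-1,-16],"delta_rot": [0,0,9]},{"dp": [-11,-1.4,-16.2],"delta_rot": [0,0,12]},{"dp": [-14.5,-1.9,-16.2],"delta_rot": [0,0,15]},{"dp": [-18,-2.4,-16.2],"delta_rot": [0,0,18]}]}}

```text
time: 19.63
ee_pos: [0.4673, -0.0105, 0.166]
tcp_rot: [3.14, -0.001, 1.581]
contact_force: [0.5, 0.9, 0.3]
opening: 0.0412
```

```bash
python3 - <<'E'
from h import *
print(observe()["ee_pos"],go([.497,-.158,.165],1.424))
E
```

```text
[ 0.46729863 -0.01049582  0.16604119] (array([-14.78,   2.82,   0.1 ]), array([ 0.1, -0. ,  9. ]))
```

{"method": "carry_out", "body": {"plan": [{"dp": [-3,0.6,0],"delta_rot": [0,0,3]},{"dp": [-6.5,1.2,0],"delta_rot": [0,0,6]},{"dp": [-10,1.9,0],"delta_rot": [0,0,9]},{"dp": [-12.8,2.4,0],"delta_rot": [0,0,9]},{"dp": [-14.4,2.7,0],"delta_rot": [0,0,9]},{"dp": [-14.6,2.8,1.2],"delta_rot": [0,0,9]},{"dp": [-14.6,2.8,2.6],"delta_rot": [0,0,9]},{"dp": [-14.6,2.8,4],"delta_rot": [0,0,9]},{"dp": [-14.6,2.8,5],"delta_rot": [0,0,9]},{"dp": [-14.6,2.8,5.3],"delta_rot": [0,0,9]}]}}

```text
time: 20.47
ee_pos: [0.4959, -0.1537, 0.1102]
tcp_rot: [-3.139, -0.0, 1.427]
contact_force: [-0.3, 0.4, -0.5]
opening: 0.0415
```

```bash
python3 - <<'E'
from h import *
print(observe()["ee_pos"],go([.497,-.158,.1042],1.424))
E
```

```text
[ 0.49586482 -0.15370746  0.11022191] (array([-0.41,  0.18,  0.6 ]), array([-0.2, -0. ,  0.2]))
```

{"method": "carry_out", "body": {"plan": [{"dp": [-0.2,0.1,0.1],"delta_rot": [0,0,0]},{"dp": [-0.25,0.1,0.2],"delta_rot": [0,0,0]},{"dp": [-0.25,0.1,0.3],"delta_rot": [0,0,0]},{"dp": [-0.25,0.1,0.4],"delta_rot": [0,0,0]},{"dp": [-0.25,0.1,0.5],"delta_rot": [0,0,0]},{"dp": [-0.25,0.1,0.55],"delta_rot": [0,0,0]},{"dp": [-0.25,0.1,0.6],"delta_rot": [0,0,0]},{"dp": [-0.25,0.1,0.6],"delta_rot": [0,0,0]},{"dp": [-0.25,0.1,0.6],"delta_rot": [0,0,0]},{"dp": [-0.25,0.1,0.6],"delta_rot": [0,0,0]}]}}

```text
time: 21.3
ee_pos: [0.4977, -0.1573, 0.1061]
tcp_rot: [3.141, -0.0, 1.426]
contact_force: [-0.3, 0.7, 0.2]
opening: 0.0413
```

{"method": "carry_out", "body": {"plan": [{"dp": [0,0,0.05],"delta_rot": [0,0,0]},{"dp": [0,0,0.1],"delta_rot": [0,0,0]},{"dp": [0,0,0.14],"delta_rot": [0,0,0]},{"dp": [0,0,0.18],"delta_rot": [0,0,0]},{"dp": [0,0,0.22],"delta_rot": [0,0,0]},{"dp": [0,0,0.22],"delta_rot": [0,0,0]},{"dp": [0,0,0.22],"delta_rot": [0,0,0]},{"dp": [0,0,0.22],"delta_rot": [0,0,0]},{"dp": [0,0,0.22],"delta_rot": [0,0,0]},{"dp": [0,0,0.22],"delta_rot": [0,0,0]}]}}

```text
time: 22.13
ee_pos: [0.4976, -0.1574, 0.1043]
tcp_rot: [-3.142, -0.0, 1.426]
contact_force: [-2.5, 0.8, 6.7]
opening: 0.0414
```

{"method": "carry_out", "body": {"plan": [{"dp": [0,0,0],"delta_rot": [0,0,0]},{"dp": [0,0,0],"delta_rot": [0,0,0]},{"dp": [0,0,0],"delta_rot": [0,0,0]},{"dp": [0,0,0],"delta_rot": [0,0,0]},{"dp": [0,0,-0.5],"delta_rot": [0,0,0]},{"dp": [0,0,-1.5],"delta_rot": [0,0,0]},{"dp": [0,0,-3.5],"delta_rot": [0,0,0]},{"dp": [0,0,-6],"delta_rot": [0,0,0]},{"dp": [0,0,-9],"delta_rot": [0,0,0]},{"dp": [0,0,-11],"delta_rot": [0,0,0]}], "gripper": 8}}

```text
time: 22.97
ee_pos: [0.4981, -0.1579, 0.2173]
tcp_rot: [3.139, -0.0, 1.425]
contact_force: [0.3, 0.0, -0.1]
opening: 0.0797
```

```bash
python3 - <<'E'
from h import *
st=observe();s=snapshot("wrist");t=snapshot("scene");print(st["ee_pos"],go([.476,-.288,.4],1.424,st))
a=cv2.resize(s["img"][90:290,130:370],(480,400)); b=cv2.resize(t["img"][110:250,70:220],(320,300),interpolation=cv2.INTER_CUBIC)
o=np.zeros((400,800,3),np.uint8);o[:,:480]=a;o[:300,480:]=b
cv2.imwrite("pics/w5.png",o[:,:,::-1])
psi=-.146;h=np.array([.4766,-.2883,.129]);ys=np.array([-np.sin(psi),np.cos(psi),0])
tp=snapshot("top")
for th in(1.5,1.6,1.7,1.8,1.9,1.95):
    k=h+.18*(np.cos(th)*ys+np.sin(th)*np.array([0,0,1])); print(th,k.round(3),proj(t,k).round(1),proj(tp,k).round(1))
print(find_in(t,"knob")[:2]); 
cv2.imwrite("pics/t5.png",tp["img"][:,:,::-1])
E
```

```text
[ 0.49811683 -0.157854    0.2172889 ] (array([-13.19,  -0.25, -18.27]), array([ 0.2, -0. ,  0.1]))
1.5 [ 0.478 -0.276  0.309] [109.2 151.5] [425.6 217.9]
1.6 [ 0.476 -0.293  0.309] [102.3 151.9] [434.4 219. ]
1.7 [ 0.473 -0.311  0.307] [ 95.5 152.8] [442.7 220.1]
1.8 [ 0.471 -0.329  0.304] [ 88.9 154.3] [450.6 221.3]
1.9 [ 0.468 -0.346  0.299] [ 82.6 156.4] [457.9 222.4]
1.95 [ 0.467 -0.354  0.296] [ 79.6 157.7] [461.2 222.9]
[{'extent': [107.9, 174.3, 21.6, 55.5], 'score': 0.72}, {'extent': [280.4, 278.8, 40.2, 33.5], 'score': 0.68}]
```

View pics/w5.png

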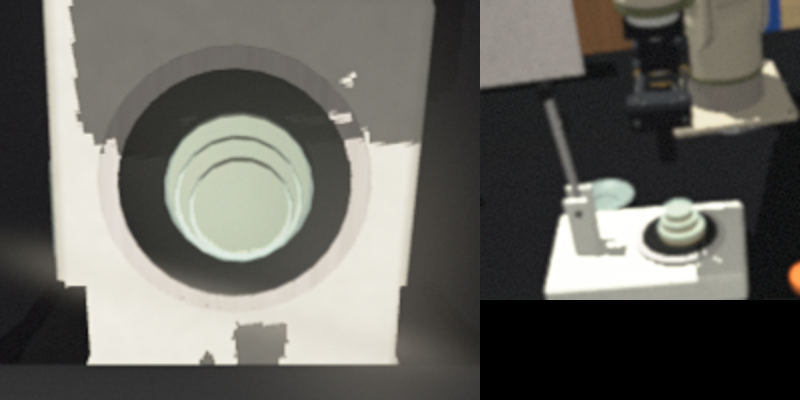

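{"method": "carry_out", "body": {"plan": [{"dp": [0,0,-2],"delta_rot": [0,0,0]},{"dp": [0,0,-5],"delta_rot": [0,0,0]},{"dp": [0,0,-8],"delta_rot": [0,0,0]},{"dp": [0,-0.1,-11],"delta_rot": [0,0,0]},{"dp": [-1,-0.1,-13.5],"delta_rot": [0,0,0]},{"dp": [-3.5,-0.2,-15.3],"delta_rot": [0,0,0]},{"dp": [-6.5,-0.2,-15.3],"delta_rot": [0,0,0]},{"dp": [-9.5,-0.2,-15.3],"delta_rot": [0,0,0]},{"dp": [-12.5,-0.2,-15.3],"delta_rot": [0,0,0]},{"dp": [-14.2,-0.2,-15.3],"delta_rot": [0,0,0]}], "gripper": 6, "squeeze": 8}}

```text
time: 24.0
ee_pos: [0.4735, -0.3008, 0.366]
tcp_rot: [-3.14, 0.001, 1.423]
contact_force: [-1.0, -1.0, -0.1]
opening: 0.0603
```

```bash
python3 - <<'E'
from h import *
st=observe();s=snapshot("wrist");print(st["ee_pos"],st["joints"].round(2),go([.475,-.298,.292],1.424,st))
print([proj(s,k,st).round() for k in([.475,-.298,.3085],[.4883,-.300,.3085],[.4617,-.296,.3085])])
cv2.imwrite("pics/w6.png",cv2.convertScaleAbs(s["img"][:,:,::-1],alpha=2,beta=20))
E
```

```text
[ 0.47346717 -0.3007503   0.36600142] [-0.15  0.17  0.75  1.41 -0.12  1.6   0.44] (array([0.3 , 0.12, 7.4 ]), array([-0.1,  0. , -0.1]))
[array([251., 208.]), array([271., 208.]), array([231., 208.])]
```

View pics/w6.png

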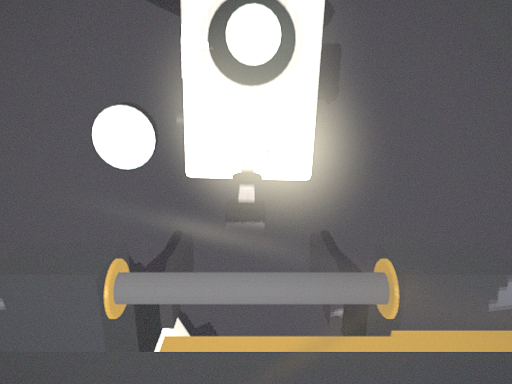

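{"method": "carry_out", "body": {"plan": [{"dp": [0,-0.25,1],"delta_rot": [0,0,0]},{"dp": [0,-0.25,2.5],"delta_rot": [0,0,0]},{"dp": [0,-0.25,4],"delta_rot": [0,0,0]},{"dp": [0,-0.25,5.3],"delta_rot": [0,0,0]},{"dp": [0,-0.25,6.3],"delta_rot": [0,0,0]},{"dp": [0,-0.25,7],"delta_rot": [0,0,0]},{"dp": [0,-0.25,7.4],"delta_rot": [0,0,0]},{"dp": [0,-0.25,7.4],"delta_rot": [0,0,0]},{"dp": [0,-0.25,7.4],"delta_rot": [0,0,0]},{"dp": [0,-0.25,7.4],"delta_rot": [0,0,0]}]}}

```text
time: 24.88
ee_pos: [0.4728, -0.2974, 0.2934]
tcp_rot: [3.141, 0.0, 1.426]
contact_force: [0.0, 0.1, 0.2]
opening: 0.0603
```

{"method": "carry_out", "body": {"plan": [{"dp": [0,0,0],"delta_rot": [0,0,0]},{"dp": [0,0,0],"delta_rot": [0,0,0]},{"dp": [0,0,0],"delta_rot": [0,0,0]},{"dp": [0,0,0],"delta_rot": [0,0,0]},{"dp": [0,0,0],"delta_rot": [0,0,0]},{"dp": [0,0,0],"delta_rot": [0,0,0]},{"dp": [0,0,0],"delta_rot": [0,0,0]},{"dp": [0,0,0],"delta_rot": [0,0,0]},{"dp": [0,0,0],"delta_rot": [0,0,0]},{"dp": [0,0,0],"delta_rot": [0,0,0]}], "gripper": 0, "squeeze": 10}}

```text
time: 25.72
ee_pos: [0.47, -0.2978, 0.2926]
tcp_rot: [-3.137, -0.001, 1.424]
contact_force: [-12.1, 2.1, 5.9]
opening: 0.0262
```

{"method": "carry_out", "body": {"plan": [{"dp": [0.5,-0.1,0],"delta_rot": [0,0,0]},{"dp": [1.1,-0.2,0],"delta_rot": [0,0,0]},{"dp": [2.15,-0.25,0],"delta_rot": [0,0,0]},{"dp": [3.2,-0.25,0.1],"delta_rot": [0,0,0]},{"dp": [4.3,-0.25,0.25],"delta_rot": [0,0,0]},{"dp": [5.35,-0.25,0.5],"delta_rot": [0,0,0]},{"dp": [6.4,-0.25,0.8],"delta_rot": [0,0,0]},{"dp": [7.4,-0.25,1.15],"delta_rot": [0,0,0]},{"dp": [8.4,-0.25,1.55],"delta_rot": [0,0,0]},{"dp": [9.4,-0.25,2.0],"delta_rot": [0,0,0]}]}}

```text
time: 26.55
ee_pos: [0.4862, -0.2036, 0.2734]
tcp_rot: [3.136, 0.001, 1.427]
contact_force: [13.9, -6.1, -5.7]
opening: 0.0262
```

```bash
python3 - <<'E'
from h import *
st=observe();print(st["ee_pos"],st["tcp_rot"],st["contact_force"],st["opening"])
E
```

```text
[ 0.48624368 -0.20359608  0.27338101] [3.13551128e+00 1.26378641e-03 1.42669134e+00] [13.9424266  -6.09062398 -5.71860885] 0.026172830439306613
```

{"method": "carry_out", "body": {"plan": [{"dp": [0.95,0.15,0.55],"delta_rot": [0,0,0]},{"dp": [1.85,0.3,1.1],"delta_rot": [0,0,0]},{"dp": [2.7,0.32,1.75],"delta_rot": [0,0,0]},{"dp": [3.55,0.34,2.45],"delta_rot": [0,0,0]},{"dp": [4.35,0.36,3.15],"delta_rot": [0,0,0]},{"dp": [5.1,0.38,3.95],"delta_rot": [0,0,0]},{"dp": [5.8,0.4,4.8],"delta_rot": [0,0,0]},{"dp": [6.45,0.42,5.65],"delta_rot": [0,0,0]},{"dp": [7,0.44,6.55],"delta_rot": [0,0,0]},{"dp": [7.55,0.45,7.5],"delta_rot": [0,0,0]}]}}

```text
time: 27.38
ee_pos: [0.4995, -0.1292, 0.197]
tcp_rot: [3.141, -0.0, 1.426]
contact_force: [5.5, -0.0, 1.0]
opening: 0.0258
```

```bash
python3 - <<'E'
from h import *
st=observe();print(st["ee_pos"],st["tcp_rot"],st["contact_force"],st["opening"])
s=snapshot("wrist");cv2.imwrite("pics/w7.png",s["img"][:,:,::-1])
E
```

```text
[ 0.4995114  -0.12915225  0.19701361] [ 3.14089247e+00 -2.22784370e-04  1.42606537e+00] [ 5.54175996 -0.03098534  1.04293598] 0.02580180570536885
```

{"method": "carry_out", "body": {"plan": [{"dp": [0.5,0.1,0.95],"delta_rot": [0,0,0]},{"dp": [0.9,0.12,1.95],"delta_rot": [0,0,0]},{"dp": [1.25,0.13,2.95],"delta_rot": [0,0,0]},{"dp": [1.55,0.14,4],"delta_rot": [0,0,0]},{"dp": [1.75,0.15,4.85],"delta_rot": [0,0,0]},{"dp": [1.9,0.15,5.6],"delta_rot": [0,0,0]},{"dp": [1.95,0.15,6.15],"delta_rot": [0,0,0]},{"dp": [2.0,0.15,6.6],"delta_rot": [0,0,0]},{"dp": [2.05,0.15,7],"delta_rot": [0,0,0]},{"dp": [2.1,0.15,7.3],"delta_rot": [0,0,0]}]}}

```text
time: 28.27
ee_pos: [0.5032, -0.1095, 0.1243]
tcp_rot: [-3.141, 0.0, 1.426]
contact_force: [-1.9, -0.2, 0.4]
opening: 0.0261
```

{"method": "carry_out", "body": {"plan": [{"dp": [0,0,0],"delta_rot": [0,0,0]},{"dp": [0,0,0],"delta_rot": [0,0,0]},{"dp": [0,0,0],"delta_rot": [0,0,0]},{"dp": [0,0,0],"delta_rot": [0,0,0]},{"dp": [0,0,0],"delta_rot": [0,0,0]},{"dp": [0,0,0],"delta_rot": [0,0,0]},{"dp": [0,0,0],"delta_rot": [0,0,0]},{"dp": [0,0,0],"delta_rot": [0,0,0]},{"dp": [0,0,0],"delta_rot": [0,0,0]},{"dp": [0,0,0],"delta_rot": [0,0,0]}], "gripper": 6}}

```text
time: 29.1
ee_pos: [0.5036, -0.1092, 0.1248]
tcp_rot: [-3.142, -0.0, 1.426]
contact_force: [0.2, 0.0, 0.1]
opening: 0.0597
```

```bash
python3 - <<'E'
from h import *
st=observe();print(st["ee_pos"],st["tcp_rot"],st["contact_force"],st["opening"])
s=snapshot("wrist");cv2.imwrite("pics/w8.png",s["img"][:,:,::-1])
E
```

```text
[ 0.50360195 -0.10922825  0.12481905] [-3.14154009e+00 -8.69092074e-05  1.42588134e+00] [0.19975125 0.00809574 0.10683704] 0.0597342791875549
```

Released cleanly. I'll retreat upward and outward, giving the arm time to settle, then look.

{"method": "carry_out", "body": {"plan": [{"dp": [0,0,-0.5],"delta_rot": [0,0,0]},{"dp": [0,0,-2],"delta_rot": [0,0,0]},{"dp": [0,0,-4],"delta_rot": [0,0,0]},{"dp": [0,0,-7],"delta_rot": [0,0,0]},{"dp": [1,0,-9],"delta_rot": [0,0,0]},{"dp": [3,0,-10],"delta_rot": [0,0,0]},{"dp": [6,0,-10],"delta_rot": [0,0,0]},{"dp": [9,0,-10],"delta_rot": [0,0,0]},{"dp": [12,0,-10],"delta_rot": [0,0,0]},{"dp": [14,0,-10],"delta_rot": [0,0,0]}]}}

```text
time: 29.98
ee_pos: [0.524, 0.0325, 0.2253]
tcp_rot: [3.141, -0.001, 1.428]
contact_force: [0.9, 0.7, 0.3]
opening: 0.0598
```

{"method": "carry_out", "body": {"plan": [{"dp": [2,0,0],"delta_rot": [0,0,0]},{"dp": [4,0,0],"delta_rot": [0,0,0]},{"dp": [4,0,0],"delta_rot": [0,0,0]},{"dp": [4,0,0],"delta_rot": [0,0,0]},{"dp": [4,0,0],"delta_rot": [0,0,0]},{"dp": [4,0,0],"delta_rot": [0,0,0]},{"dp": [4,0,0],"delta_rot": [0,0,0]},{"dp": [4,0,0],"delta_rot": [0,0,0]},{"dp": [4,0,0],"delta_rot": [0,0,0]},{"dp": [4,0,0],"delta_rot": [0,0,0]}]}}

```text
time: 30.82
ee_pos: [0.5296, 0.0686, 0.2249]
tcp_rot: [-3.142, -0.0, 1.425]
contact_force: [0.1, 0.3, -0.1]
opening: 0.06
```

```bash
python3 - <<'E'
from h import *
st=observe();t=snapshot("scene");p=snapshot("top");print(st["time"],st["ee_pos"])
psi=-.165;pl=np.array([.4956,-.1585,0]);ys=np.array([-np.sin(psi),np.cos(psi),0]);h=pl-.13*ys+[0,0,.129]
for th in(0,.05,.1,.15): k=h+.18*(np.cos(th)*ys+np.sin(th)*np.array([0,0,1]));print(th,proj(t,k).round(1),proj(p,k).round(1))
print("hinge",proj(t,h).round(1))
a=cv2.resize(t["img"][140:260,80:220],(560,480),interpolation=cv2.INTER_CUBIC)
b=cv2.resize(p["img"][160:280,295:425],None,fx=1.84,fy=1.84,interpolation=cv2.INTER_CUBIC)
o=np.zeros((480,800,3),np.uint8);o[:,:560]=a;o[:b.shape[0],560:560+b.shape[1]]=b[:,:240]
cv2.imwrite("pics/f1.png",cv2.convertScaleAbs(o[:,:,::-1],alpha=1.2))
E
```

```text
30.8167 [0.52960083 0.06860456 0.22486965]
0 [177.7 200.6] [330.6 211.8]
0.05 [177.4 198.2] [331.2 211.7]
0.1 [176.9 195.7] [332.1 211.5]
0.15 [176.3 193.2] [333.2 211.4]
hinge [115.9 205.4]
```

View pics/f1.png

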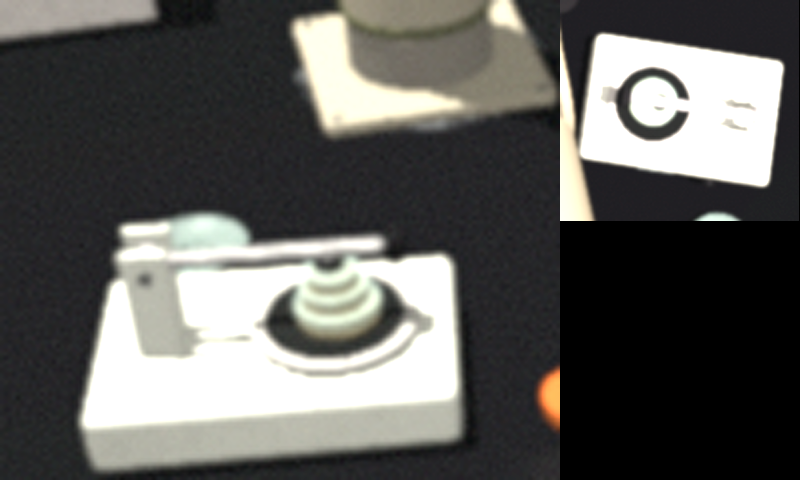

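The knob is at about scene (178,201), which matches 0 rad. The stack is concentric under the pad. I'll wait a little and check that the arm has stopped moving.

{"method": "carry_out", "body": {"plan": [{"dp": [1,0,0],"delta_rot": [0,0,0]},{"dp": [2,0,0],"delta_rot": [0,0,0]},{"dp": [2,0,0],"delta_rot": [0,0,0]},{"dp": [2,0,0],"delta_rot": [0,0,0]},{"dp": [2,0,0],"delta_rot": [0,0,0]},{"dp": [2,0,0],"delta_rot": [0,0,0]},{"dp": [2,0,0],"delta_rot": [0,0,0]},{"dp": [2,0,0],"delta_rot": [0,0,0]},{"dp": [2,0,0],"delta_rot": [0,0,0]},{"dp": [2,0,0],"delta_rot": [0,0,0]}]}}

```text
time: 31.75
ee_pos: [0.5325, 0.0886, 0.2249]
tcp_rot: [3.142, -0.0, 1.426]
contact_force: [0.7, 0.1, 0.6]
opening: 0.0603
```

```bash
cat > bar.py <<'E'
from h import *
r=[]
for _ in range(4):
    t=snapshot("scene");g=t["img"].astype(float).sum(2)[190:212,155:172]; 
    d=g-np.median(g,axis=0); w=np.clip(d-60,0,None)*(np.arange(22)[:,None]<15); r.append((w*np.arange(190,212)[:,None]).sum()/w.sum())
print(observe()["time"],np.mean(r),np.std(r))
E
python3 bar.py
```

```text
31.95 201.2299309606463 0.0016740203540271115
```

{"method": "carry_out", "body": {"plan": [{"dp": [0,0,0],"delta_rot": [0,0,0]},{"dp": [0,0,0],"delta_rot": [0,0,0]},{"dp": [0,0,0],"delta_rot": [0,0,0]},{"dp": [0,0,0],"delta_rot": [0,0,0]},{"dp": [0,0,0],"delta_rot": [0,0,0]},{"dp": [0,0,0],"delta_rot": [0,0,0]},{"dp": [0,0,0],"delta_rot": [0,0,0]},{"dp": [0,0,0],"delta_rot": [0,0,0]},{"dp": [0,0,0],"delta_rot": [0,0,0]},{"dp": [0,0,0],"delta_rot": [0,0,0]}]}}

```text
time: 32.78
ee_pos: [0.5325, 0.0887, 0.2248]
tcp_rot: [-3.142, -0.0, 1.426]
contact_force: [0.0, 0.7, 1.0]
opening: 0.0602
```

{"method": "carry_out", "body": {"plan": [{"dp": [0,0,0],"delta_rot": [0,0,0]},{"dp": [0,0,0],"delta_rot": [0,0,0]},{"dp": [0,0,0],"delta_rot": [0,0,0]},{"dp": [0,0,0],"delta_rot": [0,0,0]},{"dp": [0,0,0],"delta_rot": [0,0,0]},{"dp": [0,0,0],"delta_rot": [0,0,0]},{"dp": [0,0,0],"delta_rot": [0,0,0]},{"dp": [0,0,0],"delta_rot": [0,0,0]},{"dp": [0,0,0],"delta_rot": [0,0,0]},{"dp": [0,0,0],"delta_rot": [0,0,0]}]}}

```text
time: 33.62
ee_pos: [0.5325, 0.0887, 0.2248]
tcp_rot: [3.142, -0.0, 1.426]
contact_force: [0.6, 0.3, 0.1]
opening: 0.0601
```

```bash
python3 bar.py; python3 - <<'E'
from h import *
t=snapshot("scene");a=cv2.resize(t["img"][180:240,100:200],(800,480),interpolation=cv2.INTER_CUBIC)
cv2.imwrite("pics/f2.png",a[:,:,::-1])
E
```

```text
33.8167 201.2279492574516 0.003220301177946864
```

View pics/f2.png

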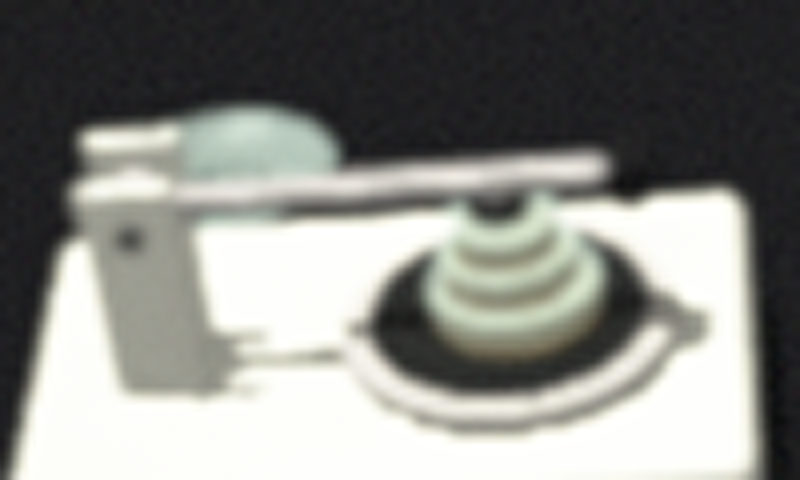

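The bar has not moved in 2 s (row 201.23 both times). The pad, at about (498,205) in the crop, sits on the small dish and the stack is level. Handing in.

```bash
python3 -c "from workcell import sign_off; print(sign_off())"
```

```text
the job is handed in; nothing more can be done
None
```

I stacked the three cream dishes on the shaker mat, with the large one at the bottom, the medium one on it and the small one on top. Each was set down until a light contact of about 6–7 N was felt. I then carried the hold-down arm by its knob to about 0.06 rad and released it, so it sank the last few millimetres under its own weight. The job was handed in at about 34 s of the 69 s allowed.

**Checks that passed:**
- **Arm:** the knob sits where a level arm (0 rad) should put it, and the bar did not move over 2 s. In the picture the pad rests on the small dish.
- **Stack:** the dishes look level and concentric.
- **Gripper:** it is clear of everything.

**Checks that disagreed or were not made:**
- **Centring:** the large and medium dishes measured about 4 mm from the mat's centre (limit 10 mm). I estimated the mat's centre at x = 0.4956 m from the wrist camera and about 0.500 m from the scene camera.
- **Shaker heading:** my first estimate (-0.146 rad) disagreed slightly with the path of the knob (about -0.17 rad). I corrected for this on the way; sideways force on the knob peaked at about 14 N.
- **Pad force:** I had no reading of it, only the picture and the motionless bar.
- **Bystanders:** I made no separate measurement that they had not moved. I noticed no unexpected contact forces.

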